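# Release a tea infuser from the rack into its catch tray and set it in the cup

### The job

Hang the loose steel catch tray on the front of the tea-infuser rack, with both slots of its back plate over the two upturned pins and down on their stems, and let go of it. Then push the rack's sprung toggle over towards the lane that holds the ball-shaped infuser and keep it fully over for about a second, so that only the ball rolls down into the tray, and let the toggle spring back upright. Finally take the ball out of the tray and put it in the amber glass cup, leaving the tray hanging, the barrel-shaped infuser in the rack, the cup upright where it stands, and the jam jar and lemon undisturbed.

Things in the scene. Friction and masses are not known exactly. Their poses are not given: they have to be found in the camera images.
- rack: Infuser rack, fixed: wooden box 132 (x) x 170 (y) x 77 mm, wooden mast on top. Origin on the worktop under its middle; front looks along its -x, front face is x = -70 mm; +y is to the robot's left. On top two open lanes at y = +35 and -35 mm slope 16 degrees down to the front; one holds the ball, one the barrel (varies), each resting at x = 2, z = 119 mm against the toggle's gate.
- pin_l (a point): Left hook pin on the rack's front (rack y = +62 mm): steel, 6 mm thick; its stem leaves the face level, 66 mm above the worktop, and turns up at rack x = -79 mm; the tip's top is 78 mm above the worktop, its end at x = -85 mm. 6 mm of stem lie free between face and upturned tip. This point: on the stem's axis, 2 mm in front of the face. Axes as the rack's.
- pin_r (a point): Right hook pin on the rack's front, the same at rack y = -62 mm.
- toggle (a joint): Toggle angle, rad: 0 upright (sprung), positive = paddle leans to rack +y, range -0.5 to 0.5. Its gate swings the other way below the pivot: beyond +0.35 the lane at +y is open, beyond -0.35 the lane at -y; the other stays shut. Fully over takes about 4 N at the paddle. An opened lane's infuser needs some 0.5 s to roll out and falls off the front end (80 mm high) into the hung tray.
- toggle_paddle (a point): Centre of the toggle's upright black paddle, 24 (rack x) x 12 (rack y) x 34 mm high, 241 mm above the worktop at rack x = -21, y = 0 mm. It swings about an axis along rack x, 42 mm below this point. Clear on both sides; the mast behind it ends 216 mm above the worktop.
- tray_tab (a point): The loose steel catch tray's wooden grip tab: 10 mm thick (x), 44 mm wide (y), in the middle of the front wall, top 64 mm above the tray's underside. This point: mid-tab, 50 mm above the underside. Axes are the tray's: +x from tab to back plate, z up. Tray 108 x 160 mm, 0.2 kg, walls 34 mm high, 4 mm thick; back plate 54 mm high, 4 mm thick, outer face at x = +106 mm from here.
- slot_l (a point): Left slot in the tray's back plate (tray y = +62 mm), 15 mm wide, 24 mm high. This point: mid-width, mid-thickness, 3 mm below the slot's upper edge (the slot's middle is 9 mm lower), 45 mm above the tray's underside; from tray_tab x +104, y +62, z -5 mm. Passed over the pin's tip and lowered on the stem, it comes within 4 mm of pin_l. Axes are the tray's.
- slot_r (a point): Right slot in the tray's back plate, the same at tray y = -62 mm, for pin_r.
- tray_low (a point): Low point of the tray, 23.6 mm above its underside and 20 mm nearer the tab than the tray's middle: the inside slopes down to there from all sides, so the ball's centre comes to rest here, 27 mm from the tab's inner face and 76 mm from each side wall. Axes are the tray's. The hung tray droops by some 4 degrees at the tab.
- ball_center (a point): Centre of the ball-shaped tea infuser: steel, 36 mm in diameter, 50 g, with a thin dark seam.
- barrel_center (a point): Centre of the barrel-shaped tea infuser: a steel cylinder 36 mm in diameter, 34 mm long, lying across its lane, with two thin dark bands. It stays in the rack.
- cup_bowl (a point): Middle of the inner floor of the amber glass cup, 12 mm above the worktop. Bowl 74 mm high, 115 mm across outside at the rim, about 100 mm inside at the rim and 50 mm at the floor; z is its axis, the ear points to its -y.
- jar_center (a point): Middle of the jam jar, 68 mm in diameter, 84 mm high; a bystander.
- lemon_center (a point): Middle of the lemon, 71 x 53 x 51 mm; a bystander.

How it is judged:
By the outcome, as a careful person would: the job done as asked, in the order asked, and still so for the second after the job is handed in, with the robot touching nothing.
It also fails if it takes over 67 s, if anything falls off the work surface, if the arm or the gripper's body presses on something with over 40 N, if the wrist force passes 120 N, or if a joint passes its speed limit or range.

### The arm

A 6-joint arm with a two-finger parallel gripper is mounted at the origin on a cart in front of the work surface, level with it; the furniture and walls round the work are solid. World frame = base frame: x ahead of the robot, y to its left, z up, the work surface at z = 0. Lengths are in m, angles in degrees, forces in N, time in s.
With the tool pointing down it reaches from about 0.275 to 0.725 m from the base axis. Payload 5.6 kg.
Tool frame: the origin (TCP) lies midway between the tips of the shut fingers; the grasp point (between the pads) lies 19 mm behind it; z points along the fingers, y is the line along which they close (so a half turn about z gives the same grasp; the last joint's range is limited). The gripper opens to 85 mm and grips with 20 to 120 N. Pads are 22 mm wide; open, the fingers measure 114 mm over their backs; the gripper's body (76 mm by 85 mm) begins 54 mm behind the grasp point. The pads swing forward as they close: fully open they stand 13 mm farther back than shut.
Start: joints at [88.442, 14.616, 6.199, 0, -81.583, -16.306], TCP at [0.169, 0.523, 0.231] pointing down, gripper open.
Joint ranges: [-168.99, 168.99], [-69.2, 112.95], [-62.41, 85.93], [-164.36, 98.24], [-168.68, -3.75], [-174.98, 174.98]. Speed limits (degrees/s): [147.25, 147.25, 180, 180, 180, 180].

### API

Orientations are given as [roll, pitch, yaw] about the fixed x, y, z axes, in that order (R = Rz(yaw) Ry(pitch) Rx(roll)).
In Python, from workcell import arm, read_camera gives the robot as it stands.
- The arm moves only by the tool servo_tool, never from a script. Its argument "steps" is a list of rows, each a list of 5 numbers: the finger opening in mm, from 0 to 85.4, then the shift along the tool's x, y, z in mm, then the turn about the tool's z in rad. In form: [[hand, x, y, z, turn], ...]. A call has 1 to 12 rows; each row shifts and turns the commanded pose from where the row before left it, along the tool's axes as they then stand; what a row does not reach is not made up. A row lasts 1/8 s, in which the tool goes at most 62.5 mm and 10.7 degrees, less where a joint would pass 70% of its speed; a pose out of reach is approached as far as the arm can. A call with a gripper value outside its range is refused whole. The fingers move at their own pace and stop on an object; the grip force is fixed at half the most. Time passes only in rows, so rows that do not move let the fingers close. It gives the time, the measured TCP pose, the force, the opening and the grip force at its end, in the units of the state.
- arm.get_obs(): the state, without advancing time (a new reading comes with each control period).
- read_camera(name): name is "scene" or "top"; returns a dict with "color" (480x640x3 uint8, red, green, blue), "z_map" (480x640 float32, m along the optical axis (not along the pixel's ray), 0 where there is no reading), "fovy" (degrees; the focal length in pixels is half the picture's height over the tangent of half this angle, whatever the lens; pixels are square), "cx", "cy" (the principal point, pixels), "T" (4x4, takes a point from camera to world coordinates). Camera axes: x right, y up, looking along -z (the intrinsics and any distortion apply to the point x, -y, -z); pixel columns grow to the right and rows downward; lengths in m; the calibration is good to about 2 mm. A picture is of the moment at which its call begins.
- arm.close_job(): hands the job in; it is judged then, once.
The state is a dict: "t": time; "joint_positions": joint angles; "qd": joint speeds; "effort": joint torques, N m; "eef_pos": TCP position; "tcp_rot": TCP orientation; "ft_force": force on the tool from outside, world axes, zero at the start; "torque": the same for the moment, N m; "opening": finger opening in m; "gripper_force": force on a finger pad.
Only numpy, scipy, OpenCV 4.12 (cv2) and the standard library are available. Lean on these libraries where they do the work, as an engineer would, in place of code of your own. Each camera call takes 0.05 s, during which the arm holds its last target. There are 200 camera calls.

## Working session

There is one attempt and no reset: what is moved stays moved. The work goes in short steps, Python scripts to look and compute and a tool call to move; the robot and the scene stay as the last step left them, time stands still between calls to the robot, and variables do not carry over. Pictures are saved under pics/ and viewed, at most 12 in all, crops included, and the job is handed in when it is done.

Besides the shell and the picture viewer there is one more tool, called after "Emit:" as name(argument=value, ...), one argument or row to a line, values as JSON. servo_tool: Moves the arm, as the interface text tells. Its arguments: {"type":"object","properties":{"steps":{"type":"array","items":{"type":"array","items":{"type":"number"}}}},"required":["steps"]}

```bash
mkdir -p pics; ls; cat > h.py <<'E'
import numpy as np, cv2
from workcell import arm, read_camera
def snap(n,f):
    c=read_camera(n); cv2.imwrite(f,c['color'][:,:,::-1]); np.savez(f[:-4]+'.npz',**c); return c
def world(c,u,v,z=None):
    f=240/np.tan(np.radians(float(c['fovy']))/2)
    d=np.array([(u-c['cx'])/f,-(v-c['cy'])/f,-1.]); T=c['T']
    o=T[:3,3]; r=T[:3,:3]@d
    return o,r
def onz(c,u,v,z):
    o,r=world(c,u,v); return o+r*(z-o[2])/r[2]
def dep(c,u,v):
    o,r=world(c,u,v); return o+r*c['z_map'][int(round(v)),int(round(u))]
def cloud(c):
    f=240/np.tan(np.radians(float(c['fovy']))/2)
    v,u=np.mgrid[0:480,0:640]; z=c['z_map']
    p=np.stack([(u-c['cx'])/f*z,-(v-c['cy'])/f*z,-z],-1)
    return p@c['T'][:3,:3].T+c['T'][:3,3]
E
python3 - <<'E'
from h import *
np.set_printoptions(precision=4,suppress=True)
for n in('scene','top'):
    c=snap(n,f'pics/{n}0.png'); print(n,c.keys(),c['fovy'],c['cx'],c['cy'],c['T'],(c['z_map']>0).mean())
print(arm.get_obs())
E
```

```text
pics
scene dict_keys(['color', 'z_map', 'fovy', 'cx', 'cy', 'T']) 51.09233862742432 318.90148918737856 238.6622967637815 [[ 0.4804  0.6291 -0.6111 -0.0797]
 [-0.877   0.3386 -0.3408 -0.1583]
 [-0.0075  0.6997  0.7144  0.8447]
 [ 0.      0.      0.      1.    ]] 0.9959895833333333
top dict_keys(['color', 'z_map', 'fovy', 'cx', 'cy', 'T']) 48.36782608895969 316.0998691527987 248.19922875969115 [[ 0.0088  0.9976 -0.0687  0.4091]
 [-0.9999  0.0081 -0.0104  0.1815]
 [-0.0098  0.0688  0.9976  1.3506]
 [ 0.      0.      0.      1.    ]] 0.9958170572916667
{'t': 0.1, 'joint_positions': array([ 88.4407,  14.6487,   6.1388,  -0.0222, -81.5845, -16.3068]), 'qd': array([ 0.1243, -0.0667,  0.1415, -0.0615,  0.0286, -0.1138]), 'effort': array([ -0.0038, -38.7597,  23.8473,   5.378 ,  -0.0038,   0.    ]), 'eef_pos': array([0.1686, 0.5231, 0.2305]), 'tcp_rot': array([179.9032,  -0.0054, -17.8693]), 'ft_force': array([-0.8353,  0.1795,  0.1489]), 'torque': array([ 0.0141,  0.0212, -0.0413]), 'gripper_force': 0.0, 'opening': 0.0855211262713359}
```

View pics/scene0.png

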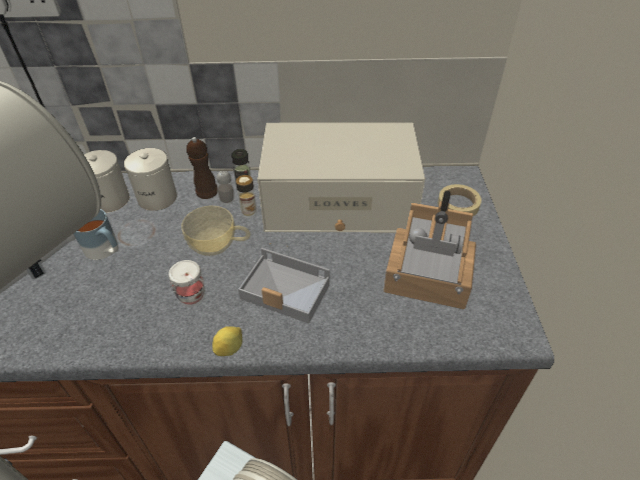

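View pics/top0.png

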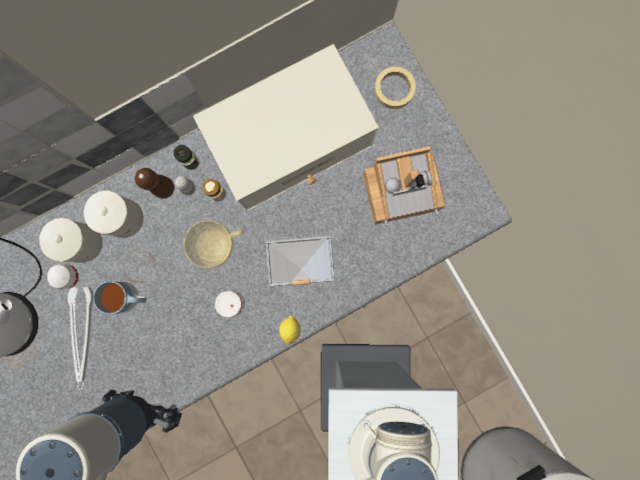

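The scene view shows the tray at (285,287) with its tab at (272,298), the rack at (432,262), the cup at (209,230), the jar at (187,280) and the lemon at (228,341). In the top view they are tray (300,262), tab (301,282), rack (405,187), ball at about (393,186), toggle (418,180), cup (208,244), jar (228,304) and lemon (290,329).

```bash
python3 - <<'E'
from h import *
a=cv2.imread('pics/top0.png');b=cv2.imread('pics/scene0.png')
def z(im,x,y,w,h,s): return cv2.resize(im[y:y+h,x:x+w],None,fx=s,fy=s,interpolation=cv2.INTER_CUBIC)
# each tile 400x300
m=np.vstack([np.hstack([z(a,355,140,100,90,4)[:300] if 0 else cv2.resize(a[140:230,355:455],(400,300)) if 0 else z(a,355,150,100,75,4),z(a,250,225,100,75,4)]),
 np.hstack([z(b,370,185,133,100,3)[:300,:399],z(b,225,235,133,100,3)[:300,:399]])[:, :798] if 0 else np.hstack([cv2.resize(b[205:310,380:480],(400,300)) if 0 else z(b,380,230,100,75,4),z(b,235,245,100,75,4)])])
cv2.imwrite('pics/m1.png',m); print(m.shape)
E
```

```text
(600, 800, 3)
```

View pics/m1.png

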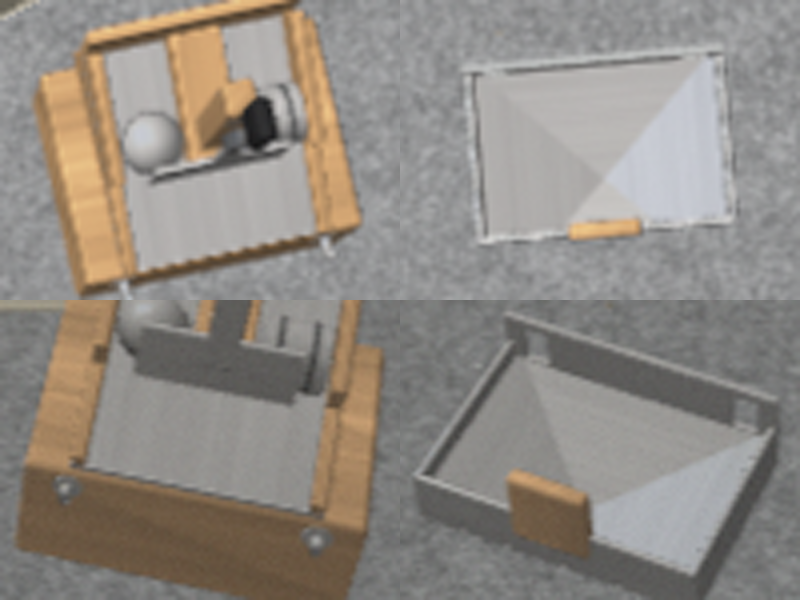

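Ball is in the left (+y) lane and barrel in the right, so the toggle goes to +y. In the top view the pin tips are near (386,221) and (437,211), and in the scene view near (396,276.5) and (459,290). The tray's back edge runs from (366,242) to (430,237) in the top view.

```bash
cat >> h.py <<'E'
def tri(c1,p1,c2,p2):
    o1,r1=world(c1,*p1);o2,r2=world(c2,*p2); 
    s=np.linalg.lstsq(np.stack([r1,-r2],1),o2-o1,rcond=None)[0]
    a=o1+r1*s[0];b=o2+r2*s[1]; return (a+b)/2,np.linalg.norm(a-b)
def tile(x,y,x0,y0): return (x0+(x+.5)/4-.5,y0+(y+.5)/4-.5)
np.set_printoptions(precision=4,suppress=True)
E
python3 - <<'E'
from h import *
t=dict(np.load('pics/top0.npz'));s=dict(np.load('pics/scene0.npz'))
T1=lambda x,y:tile(x,y,355,150);T2=lambda x,y:tile(x-400,y,250,225)
S1=lambda x,y:tile(x,y-300,380,230);S2=lambda x,y:tile(x-400,y-300,235,245)
for n,a,b in [('pinL',T1(126,290),S1(67,488)),('pinR',T1(330,248),S1(317,540)),
 ('trayBL',T2(466,70),S2(507,316)),('trayBR',T2(722,52),S2(776,401)),
 ('trayFL',T2(479,240),S2(417,478)),('trayFR',T2(735,221),S2(696,574)),
 ('tabTL',T2(570,224),S2(510,472)),('tabTR',T2(641,219),S2(590,500)),
 ('ball',T1(154,142),S1(152,318))]:
    print(n,*tri(t,a,s,b))
for n,c in(('top',t),('scene',s)):
    P=cloud(c); hsv=cv2.cvtColor(c['color'],cv2.COLOR_RGB2HSV); x,y,z=P[...,0],P[...,1],P[...,2]
    wood=cv2.inRange(hsv,(5,80,60),(25,255,255))>0
    m=wood&(z>.04)&(z<.08)&(y>.1)&(y<.35)&(x<.5)&(x>.3)
    m2=m&(z>.059); print(n,'tab',m.sum(),m2.sum(),np.median(P[m2],0) if m2.any() else '',P[m].mean(0),cv2.minAreaRect(P[m][:,:2].astype(np.float32)))
    # tray walls top
    m=(z>.046)&(z<.058)&(y>.1)&(y<.35)&(x>.4)&(x<.6)&~wood
    print('back',m.sum(),cv2.minAreaRect(P[m][:,:2].astype(np.float32)))
    m=(z>.02)&(z<.058)&(y>.08)&(y<.38)&(x>.35)&(x<.6)
    r=cv2.minAreaRect(P[m][:,:2].astype(np.float32)); print('tray',m.sum(),r)
    m=(z>.02)&(z<.073)&(y<.12)&(y>-.2)&(x<.75)&wood
    print('rackfront',m.sum(),P[m].mean(0))
    if m.sum()>50:
        l=cv2.fitLine(P[m][:,:2].astype(np.float32),cv2.DIST_HUBER,0,.001,.001).ravel(); print(l,np.degrees(np.arctan2(l[1],l[0])))
    # paddle : black
    m=(hsv[...,2]<60)&(z>.222)&(z<.262)&(y<.1)&(y>-.2)&(x>.5); print('paddle',m.sum(),P[m].mean(0) if m.any() else'', P[m].min(0) if m.any() else'',P[m].max(0) if m.any() else '')
E
```

```text
pinL [0.5626 0.0249 0.0694] 0.004016012296234152
pinR [ 0.5881 -0.0965  0.0719] 0.0022408575322056244
trayBL [0.5129 0.3165 0.0511] 0.0016258432106151177
trayBR [0.5256 0.1593 0.0539] 0.0041505708853009
trayFL [0.4102 0.3084 0.0286] 0.0037650730856567493
trayFR [0.4234 0.15   0.0325] 0.004734968104658357
tabTL [0.4193 0.2519 0.0571] 0.0006035639745560737
tabTR [0.4232 0.2083 0.0564] 0.002382322702810044
ball [0.6417 0.0164 0.1245] 0.0016641903316015401
top tab 92 63 [0.416  0.2304 0.0652] [0.3844 0.236  0.0589] ((0.3643132746219635, 0.23295380175113678), (0.038712602108716965, 0.11511270701885223), 87.3193359375)
back 112 ((0.5191316604614258, 0.2391996681690216), (0.004481584765017033, 0.1566203385591507), 5.376160144805908)
tray 1448 ((0.47857698798179626, 0.2651681900024414), (0.24714051187038422, 0.2263031154870987), 1.5119459629058838)
rackfront 220 [0.6124 0.0333 0.0529]
[0.6199 0.7847 0.6082 0.0361] 51.693638
paddle 70 [ 0.6268 -0.0198  0.2523] [ 0.6168 -0.0268  0.231 ] [ 0.6374 -0.0151  0.262 ]
scene tab 307 100 [0.4146 0.2269 0.063 ] [0.377  0.2353 0.053 ] ((0.36067309975624084, 0.24273395538330078), (0.04008207842707634, 0.13399063050746918), 72.71717834472656)
back 268 ((0.46766573190689087, 0.23224690556526184), (0.11302123963832855, 0.15901778638362885), 5.797451019287109)
tray 2491 ((0.4766097664833069, 0.26388055086135864), (0.24968087673187256, 0.22994405031204224), 0.8623588681221008)
rackfront 1334 [ 0.5821 -0.0376  0.0462]
[ 0.218  -0.9759  0.5802 -0.0304] -77.406044
paddle 113 [ 0.6216 -0.0271  0.2477] [ 0.6142 -0.0323  0.2278] [ 0.638  -0.0215  0.26  ]
```

Emit:
servo_tool(
  steps=[
    [50,0,0,0,0.1674],
    [50,0,0,0,0.1674],
    [50,0,0,0,0.1674],
    [50,0,0,0,0.1674],
    [50,0,0,0,0.1674],
    [50,0,0,0,0.1674],
    [50,0,0,0,0.1674],
    [50,0,0,0,0],
  ],
)

```text
t: 1.1
eef_pos: [0.1686, 0.5233, 0.2308]
tcp_rot: [180.0, -0.0, -84.9]
ft_force: [-0.5, 0.5, -0.1]
opening: 0.0498
gripper_force: 0.0
```

```bash
python3 - <<'E'
from h import *
print(arm.get_obs()['joint_positions'],arm.get_obs()['tcp_rot'])
t=dict(np.load('pics/top0.npz'));s=dict(np.load('pics/scene0.npz'))
T1=lambda x,y:tile(x,y,355,150);S1=lambda x,y:tile(x,y-300,380,230)
for a,b in((T1(126,290),S1(67,488)),(T1(330,248),S1(317,540))): print(onz(t,*a,.075),onz(s,*b,.072))
for c in (t,s):
    P=cloud(c);x,y,z=P[...,0],P[...,1],P[...,2]
    m=(abs(z)<.012)&(x>.35)&(x<.6)&(y>-.1)&(y<.5); print('table z',np.median(z[m]))
    m=(z>.02)&(z<.1)&(y<.12)&(y>-.2)&(x<.8)&(x>.5)
    r=cv2.minAreaRect(P[m][:,:2].astype(np.float32)); print(r,m.sum())
    m=(z>.02)&(z<.06)&(y<.07)&(y>-.12)&(x<.62)&(x>.5)
    if m.sum()>100:
        q=P[m]
        for _ in range(3):
            l=cv2.fitLine(q[:,:2].astype(np.float32),cv2.DIST_HUBER,0,.001,.001).ravel(); n=np.array([-l[1],l[0]]); d=(q[:,:2]-l[2:])@n; q=q[abs(d)<.003]
        print('face',len(q),l,np.degrees(np.arctan2(l[1],l[0])),np.abs(d).mean())
E
```

```text
[ 88.4435  14.6331   6.1641  -0.0154 -81.5822 -83.3616] [179.979   -0.0492 -84.9204]
[0.561  0.0274 0.075 ] [0.5615 0.0226 0.072 ]
[ 0.5872 -0.0948  0.075 ] [ 0.5887 -0.0975  0.072 ]
table z 0.0014625163889234738
((0.6814561486244202, -0.054133862257003784), (0.21430718898773193, 0.316638320684433), 13.016186714172363) 2770
face 42 [ 0.2155 -0.9765  0.5893 -0.0701] -77.55738 0.0006773337406455251
table z 0.00010499751058890006
((0.6825844049453735, -0.05430641770362854), (0.22132599353790283, 0.31833526492118835), 12.834436416625977) 5217
face 1035 [ 0.2208 -0.9753  0.5816 -0.0361] -77.24298 0.0009721747734165537
```

Emit:
servo_tool(
  steps=[
    [40,39.3,-27.4,0,0],
    [40,39.3,-27.4,0,0],
    [40,39.3,-27.4,0,0],
    [40,39.3,-27.4,0,0],
    [40,39.3,-27.4,20,0],
    [40,39.3,-27.4,30,0],
    [40,39.3,-27.4,30,0],
    [40,39.2,-27.4,20,0],
    [40,0,0,0,0],
    [40,0,0,0,0],
  ],
)

```text
t: 2.35
eef_pos: [0.4146, 0.2296, 0.1315]
tcp_rot: [-180.0, 0.0, -84.9]
ft_force: [0.1, 0.8, 0.7]
opening: 0.0397
gripper_force: 0.0
```

```bash
python3 - <<'E'
from h import *
t=snap('top','pics/top1.png');s=snap('scene','pics/scene1.png')
a=cv2.imread('pics/top1.png');b=cv2.imread('pics/scene1.png')
z=lambda im,x,y:cv2.resize(im[y:y+100,x:x+100],None,fx=4,fy=4,interpolation=cv2.INTER_CUBIC)
cv2.imwrite('pics/m2.png',np.hstack([z(a,250,225),z(b,225,235)]))
E
```

```text
(no output)
```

View pics/m2.png

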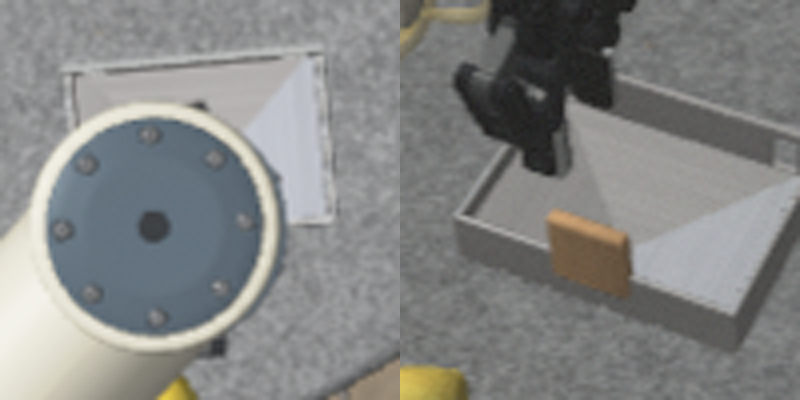

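The scene crop shows the open fingers above the tab at about (590,250) in the crop, and nothing is in the way. I'll go down and grip it.

Emit:
servo_tool(
  steps=[
    [40,0,0,40,0],
    [40,0,0,30,0],
    [40,0,0,20,0],
    [40,0,0,8.5,0],
    [40,0,0,0,0],
    [0,0,0,0,0],
    [0,0,0,0,0],
    [0,0,0,0,0],
    [0,0,0,0,0],
    [0,0,0,0,0],
  ],
)

```text
t: 3.7
eef_pos: [0.4153, 0.2302, 0.0339]
tcp_rot: [-179.9, 0.1, -85.0]
ft_force: [-1.0, 0.7, 6.2]
opening: 0.0089
gripper_force: 60.0
```

Gripped: the opening is 8.9 mm on the 10 mm tab, at full force. Next: lift, turn to the rack's yaw, back off, then move across.

Emit:
servo_tool(
  steps=[
    [0,0,0,-10,0],
    [0,0,0,-25,0],
    [0,0,15,-25,-0.066],
    [0,0,20,0,-0.0666],
    [0,10,15,0,0],
    [0,40,0,0,0],
    [0,50,0,0,0],
    [0,50,0,0,0],
    [0,50,0,0,0],
    [0,50,0,0,0],
    [0,34,0,0,0],
    [0,10,0,0,0],
  ],
)

```text
t: 5.2
eef_pos: [0.4285, -0.0667, 0.0925]
tcp_rot: [179.9, 0.0, -77.6]
ft_force: [0.7, 0.8, -1.8]
opening: 0.0093
gripper_force: 58.9
```

Emit:
servo_tool(
  steps=[
    [0,0,0,0,0],
    [0,0,0,0,0],
  ],
)

```text
t: 5.45
eef_pos: [0.4289, -0.0643, 0.0927]
tcp_rot: [180.0, 0.0, -77.4]
ft_force: [-0.2, 0.2, -3.0]
opening: 0.0087
gripper_force: 58.9
```

```bash
python3 - <<'E'
from h import *
t=snap('top','pics/top2.png');s=snap('scene','pics/scene2.png')
a=cv2.imread('pics/top2.png');b=cv2.imread('pics/scene2.png')
z=lambda im,x,y:cv2.resize(im[y:y+150,x:x+100],None,fx=4,fy=4,interpolation=cv2.INTER_CUBIC)
cv2.imwrite('pics/m3.png',np.hstack([z(a,355,145),z(b,375,235)]))
E
```

```text
(no output)
```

View pics/m3.png

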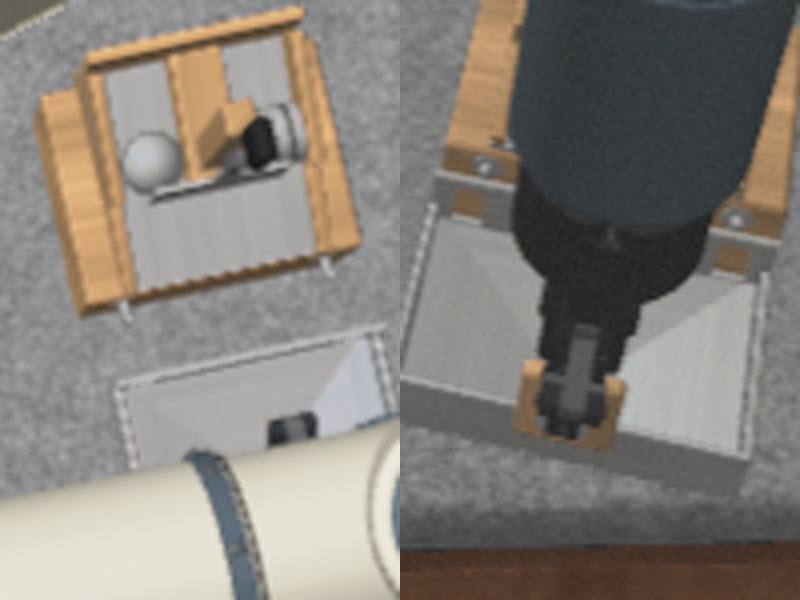

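The top crop shows the tray in front of the rack, parallel to it, with its back top corners at (118,383) and (385,327). The scene crop shows the slots at (467,204) and (733,258) and the pins at (487,164) and (737,217).

```bash
python3 - <<'E'
from h import *
t=dict(np.load('pics/top2.npz'));s=dict(np.load('pics/scene2.npz'))
T=lambda x,y:tile(x,y,355,145);S=lambda x,y:tile(x-400,y,375,235)
a=np.radians(12.6);ex=np.array([np.cos(a),np.sin(a)]);ey=np.array([-ex[1],ex[0]])
def rep(n,p): print(n,p,'ex %.4f ey %.4f'%(p[:2]@ex,p[:2]@ey))
for n,p,q in(('BL',T(118,382),S(437,171)),('BR',T(385,326),S(779,240)),('pinL',T(126,311),S(487,164)),('pinR',T(330,268),S(737,217))):
    w,e=tri(t,p,s,q); rep(n,w); print(e)
for n,p in(('L',T(118,382)),('R',T(385,326))): rep('top'+n,onz(t,*p,.1125))
for n,p in(('L',S(467,204)),('R',S(733,258))): rep('slot scene'+n,onz(s,*p,.0945))
for n,p in(('L',S(487,164)),('R',S(737,217))): rep('pin scene'+n,onz(s,*p,.073))
for n,p in(('L',T(126,311)),('R',T(330,268))): rep('pin top'+n,onz(t,*p,.075))
P=cloud(t);x,y,z=P[...,0],P[...,1],P[...,2]; 
m=(x>.5)&(x<.56)&(y<.1)&(y>-.2)&(z>.095)&(z<.125); q=P[m]; print(m.sum(),q.mean(0)); 
l=cv2.minAreaRect(q[:,:2].astype(np.float32)); print(l); rep('c',np.array(l[0])); print(np.percentile(q[:,2],[10,50,90]))
E
```

```text
BL [0.5153 0.035  0.1109] ex 0.5105 ey -0.0783
0.0031933138140463734
BR [ 0.5488 -0.1197  0.1144] ex 0.5095 ey -0.2365
0.0037294563631306336
pinL [0.5616 0.0252 0.0733] ex 0.5536 ey -0.0979
0.004462122324283785
pinR [ 0.5878 -0.0961  0.0743] ex 0.5527 ey -0.2220
0.0023837047024885217
topL [0.5144 0.0366 0.1125] ex 0.5100 ey -0.0765
topR [ 0.5483 -0.1183  0.1125] ex 0.5093 ey -0.2351
slot sceneL [0.5175 0.0171 0.0945] ex 0.5087 ey -0.0962
slot sceneR [ 0.5465 -0.1046  0.0945] ex 0.5105 ey -0.2213
pin sceneL [0.5631 0.0234 0.073 ] ex 0.5546 ey -0.1001
pin sceneR [ 0.5896 -0.097   0.073 ] ex 0.5543 ey -0.2233
pin topL [0.5604 0.0274 0.075 ] ex 0.5528 ey -0.0955
pin topR [ 0.5872 -0.0948  0.075 ] ex 0.5524 ey -0.2206
159 [ 0.5291 -0.0466  0.111 ]
((0.5275641679763794, -0.04523599147796631), (0.16394144296646118, 0.0451507568359375), 88.76561737060547)
c [ 0.5276 -0.0452] ex 0.5050 ey -0.1592
[0.0979 0.1134 0.1164]
```

Emit:
servo_tool(
  steps=[
    [0,2.5,0,12,0],
    [0,0,0,12,0],
    [0,0,-10,0,0],
    [0,0,-10,0,0],
    [0,0,-10,0,0],
    [0,0,-8,0,0],
    [0,0,-5,0,0],
    [0,0,-4,0,0],
    [0,0,-3,0,0],
    [0,0,0,0,0],
  ],
)

```text
t: 6.8
eef_pos: [0.4774, -0.057, 0.0683]
tcp_rot: [179.9, 0.0, -77.4]
ft_force: [-3.7, -2.1, -3.1]
opening: 0.0089
gripper_force: 59.0
```

```bash
python3 - <<'E'
from h import *
t=snap('top','pics/top3.png');s=snap('scene','pics/scene3.png')
a=cv2.imread('pics/top3.png');b=cv2.imread('pics/scene3.png')
z=lambda im,x,y:cv2.resize(im[y:y+100,x:x+100],None,fx=4,fy=4,interpolation=cv2.INTER_CUBIC)
cv2.imwrite('pics/m4.png',np.hstack([z(a,365,175),z(b,375,235)]))
E
```

```text
(no output)
```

View pics/m4.png

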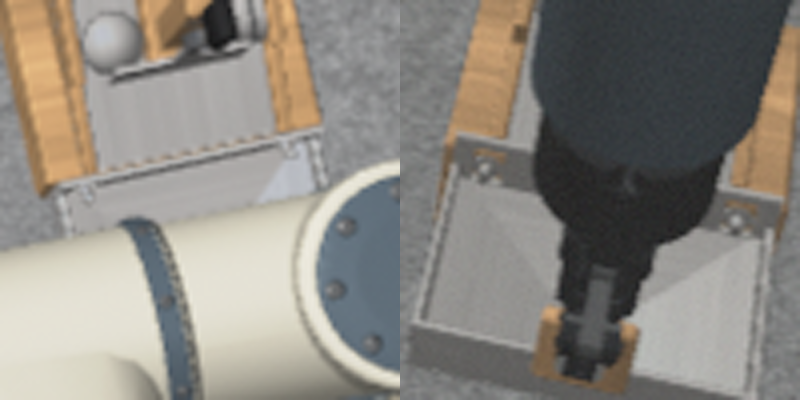

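Both pins now stick through the slots: (485,168) and (737,222) in the scene crop, (90,190) and (292,150) in the top crop. Next I'll press lightly to the face.

Emit:
servo_tool(
  steps=[
    [0,0,-2,0,0],
    [0,0,0,0,0],
  ],
)

```text
t: 7.15
eef_pos: [0.4773, -0.057, 0.068]
tcp_rot: [179.6, 0.0, -77.4]
ft_force: [-9.3, -2.5, 1.2]
opening: 0.0088
gripper_force: 59.6
```

Emit:
servo_tool(
  steps=[
    [0,0,0.5,4,0],
    [0,0,0,4,0],
    [0,0,0,3,0],
    [0,0,0,2,0],
    [0,0,0,0,0],
  ],
)

```text
t: 7.78
eef_pos: [0.4774, -0.0569, 0.0551]
tcp_rot: [179.7, 0.0, -77.4]
ft_force: [-7.4, -2.2, 0.6]
opening: 0.0091
gripper_force: 59.5
```

Emit:
servo_tool(
  steps=[
    [0,0,0,1.5,0],
    [0,0,0,1.5,0],
    [0,0,0,1.5,0],
    [0,0,0,0,0],
  ],
)

```text
t: 8.28
eef_pos: [0.4766, -0.0572, 0.0528]
tcp_rot: [179.7, -0.0, -77.4]
ft_force: [-20.1, -1.0, 20.2]
opening: 0.0091
gripper_force: 64.9
```

Emit:
servo_tool(
  steps=[
    [0,0,0.5,-1.5,0],
    [0,0,0,0,0],
    [14,0,0,0,0],
    [20,0,0,0,0],
    [30,0,0,0,0],
    [36,0,0,0,0],
    [36,0,0,-15,0],
    [36,0,0,-30,0],
    [36,0,0,-40,0],
    [36,0,20,-40,0],
    [36,0,40,-40,0],
    [36,0,40,0,0],
  ],
)

```text
t: 9.78
eef_pos: [0.3834, -0.0783, 0.2211]
tcp_rot: [-179.6, -0.1, -77.4]
ft_force: [0.3, 0.0, -1.1]
opening: 0.036
gripper_force: 0.0
```

Emit:
servo_tool(
  steps=[
    [0,-50,0,-20,0],
    [0,-50,0,-20,0],
    [0,-50,0,-20,0],
    [0,0,0,-10,0],
    [0,0,0,0,0],
  ],
)

```text
t: 10.4
eef_pos: [0.3497, 0.0685, 0.2884]
tcp_rot: [-179.9, 0.0, -77.3]
ft_force: [-0.2, -0.2, -0.3]
opening: -0.0001
gripper_force: 0.0
```

```bash
python3 - <<'E'
from h import *
t=snap('top','pics/top4.png');s=snap('scene','pics/scene4.png')
a=cv2.imread('pics/top4.png');b=cv2.imread('pics/scene4.png')
z=lambda im,x,y:cv2.resize(im[y:y+150,x:x+100],None,fx=4,fy=4,interpolation=cv2.INTER_CUBIC)
cv2.imwrite('pics/m5.png',np.hstack([z(a,355,145),z(b,385,170)]))
E
```

```text
(no output)
```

View pics/m5.png

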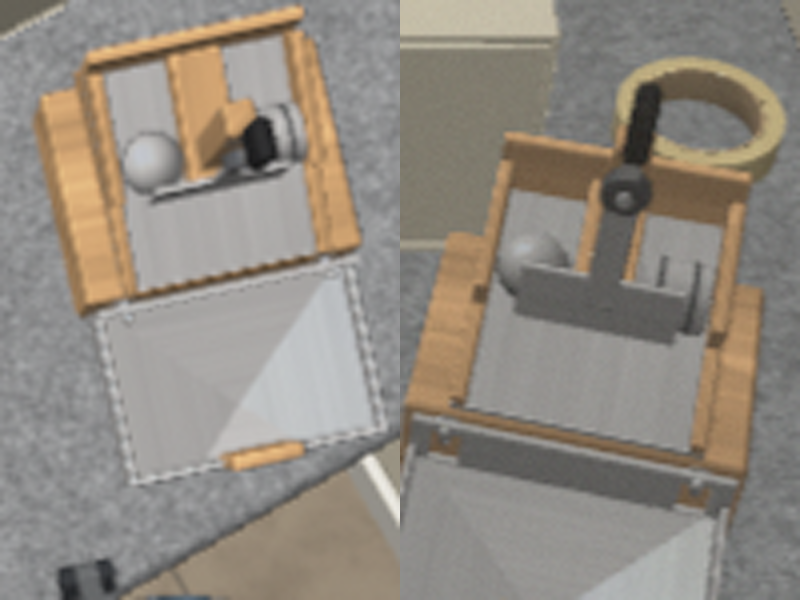

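Tray hangs on both pins: stems at (445,438) and (692,490) in the scene crop, with wood showing through the slots below them. Ball (153,160) and barrel (285,140) in the top crop haven't moved. Next: the right side of the paddle.

Emit:
servo_tool(
  steps=[
    [0,50,0,-12,0],
    [0,50,0,0,0],
    [0,50,0,0,0],
    [0,45.6,-30,0,0],
    [0,0,-50,0,0],
    [0,0,-50,0,0],
    [0,0,-50,0,0],
    [0,0,-50,0,0],
    [0,0,-21,20,0],
    [0,0,0,25,0],
    [0,0,0,20,0],
    [0,0,0,0,0],
  ],
)

```text
t: 12.0
eef_pos: [0.6356, -0.0696, 0.2319]
tcp_rot: [179.7, 0.1, -77.5]
ft_force: [0.3, 0.2, 0.1]
opening: -0.0001
gripper_force: 0.0
```

```bash
python3 - <<'E'
from h import *
p=arm.get_obs(); e=p['eef_pos'];a=np.radians(12.6);print(e,e[0]*np.cos(a)+e[1]*np.sin(a),-e[0]*np.sin(a)+e[1]*np.cos(a),p['ft_force'])
t=snap('top','pics/top5.png');s=snap('scene','pics/scene5.png')
a=cv2.imread('pics/top5.png');b=cv2.imread('pics/scene5.png')
z=lambda im,x,y:cv2.resize(im[y:y+150,x:x+100],None,fx=4,fy=4,interpolation=cv2.INTER_CUBIC)
cv2.imwrite('pics/m6.png',np.hstack([z(a,355,145),z(b,385,170)]))
E
```

```text
[ 0.6356 -0.0696  0.2319] 0.6050650989608433 -0.20659035725407188 [0.3157 0.2157 0.0754]
```

View pics/m6.png

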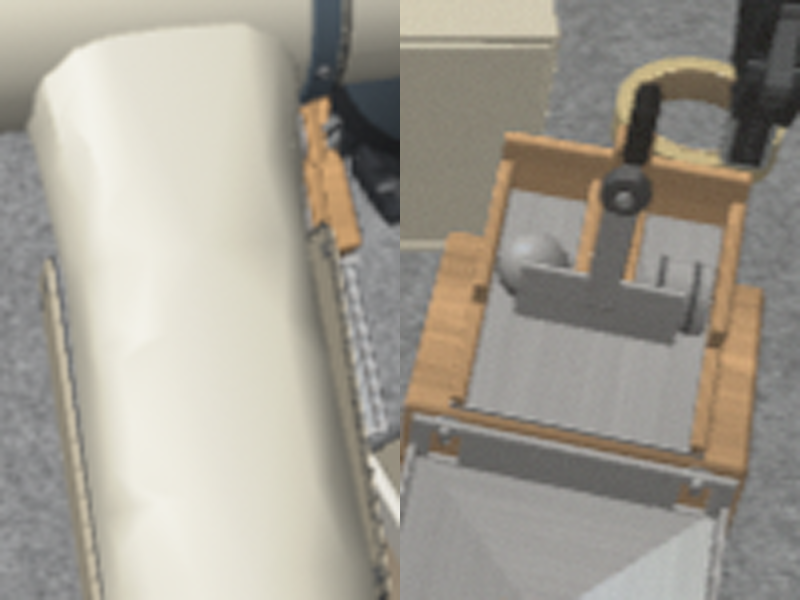

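The closed fingers at (745,160) in the scene crop stand to the right of the paddle (648,110), with clear space between. Pushing to the left now, in short steps, watching the force.

Emit:
servo_tool(
  steps=[
    [0,-10,0,0,0],
    [0,-10,0,0,0],
    [0,-10,0,0,0],
    [0,0,0,0,0],
  ],
)

```text
t: 12.6
eef_pos: [0.6302, -0.0377, 0.2352]
tcp_rot: [-180.0, -0.0, -77.3]
ft_force: [0.7, -0.4, 0.6]
opening: 0.0003
gripper_force: 0.1
```

Emit:
servo_tool(
  steps=[
    [0,-9,0,0,0],
    [0,-7,0,0,0],
    [0,0,0,0,0],
  ],
)

```text
t: 12.98
eef_pos: [0.6267, -0.0231, 0.2348]
tcp_rot: [180.0, -0.0, -77.4]
ft_force: [0.9, -3.8, -0.4]
opening: -0.0005
gripper_force: 1.5
```

Emit:
servo_tool(
  steps=[
    [0,-3,0,0,0],
    [0,-2,0,0,0],
    [0,0,0,0,0],
  ],
)

```text
t: 13.35
eef_pos: [0.6259, -0.02, 0.2351]
tcp_rot: [180.0, -0.2, -77.5]
ft_force: [2.5, -8.1, -0.3]
opening: -0.0001
gripper_force: 3.5
```

Against the stop at 8 N. I'll hold it about a second, then return.

Emit:
servo_tool(
  steps=[
    [0,0,0,0,0],
    [0,0,0,0,0],
    [0,0,0,0,0],
    [0,0,0,0,0],
    [0,0,0,0,0],
    [0,0,0,0,0],
    [0,0,0,0,0],
  ],
)

```text
t: 14.22
eef_pos: [0.6259, -0.02, 0.2351]
tcp_rot: [180.0, -0.2, -77.5]
ft_force: [1.4, -8.4, -0.1]
opening: -0.0001
gripper_force: 3.4
```

Emit:
servo_tool(
  steps=[
    [0,10,0,0,0],
    [0,15,0,0,0],
    [0,20,0,0,0],
    [0,10,0,-20,0],
    [0,0,0,-35,0],
    [0,0,40,0,0],
    [0,0,50,0,0],
    [0,0,50,0,0],
    [0,0,50,0,0],
    [30,-20,40,0,0],
    [60,-50,0,0,0],
    [60,-50,0,0,0],
  ],
)

```text
t: 15.72
eef_pos: [0.3863, -0.0045, 0.29]
tcp_rot: [-180.0, 0.1, -77.5]
ft_force: [1.0, 0.6, 0.4]
opening: 0.0541
gripper_force: 0.0
```

Emit:
servo_tool(
  steps=[
    [60,-40,0,0,0],
    [60,-40,0,0,0],
    [60,0,0,0,0],
  ],
)

```text
t: 16.1
eef_pos: [0.3693, 0.0748, 0.2897]
tcp_rot: [180.0, 0.1, -77.2]
ft_force: [-0.1, -0.1, 0.1]
opening: 0.0599
gripper_force: 0.0
```

```bash
python3 - <<'E'
from h import *
t=snap('top','pics/top6.png');s=snap('scene','pics/scene6.png')
a=cv2.imread('pics/top6.png');b=cv2.imread('pics/scene6.png')
z=lambda im,x,y:cv2.resize(im[y:y+150,x:x+100],None,fx=4,fy=4,interpolation=cv2.INTER_CUBIC)
cv2.imwrite('pics/m7.png',np.hstack([z(a,355,145),z(b,385,190)]))
E
```

```text
(no output)
```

View pics/m7.png

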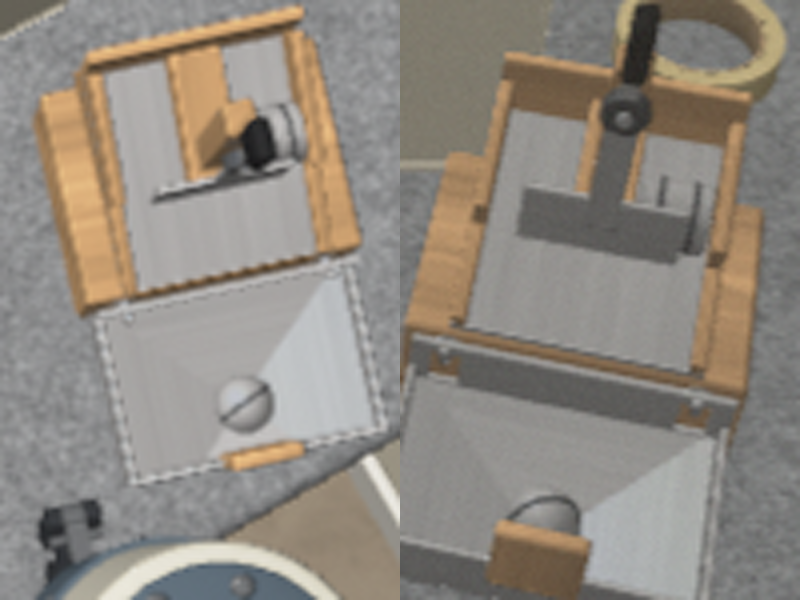

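The ball lies in the hung tray at (245,404) in the top crop. The barrel is still in its lane at (287,140) and the toggle is upright. I'll locate the ball and the cup.

```bash
python3 - <<'E'
from h import *
t=dict(np.load('pics/top6.npz'));s=dict(np.load('pics/scene6.npz'))
a=np.radians(12.6);ex=np.array([np.cos(a),np.sin(a)]);ey=np.array([-ex[1],ex[0]])
rep=lambda n,p:print(n,p,'ex %.4f ey %.4f'%(p[:2]@ex,p[:2]@ey))
u,v=tile(245,404,355,145); rep('ball',onz(t,u,v,.040)); P=cloud(t)
d=dep(t,u,v); rep('depth top of ball',d)
q=P[int(v)-7:int(v)+8,int(u)-7:int(u)+8].reshape(-1,3); q=q[q[:,2]>.04]
A=np.c_[2*q,np.ones(len(q))];c=np.linalg.lstsq(A,(q**2).sum(1),rcond=None)[0];rep('sphere top',c[:3]);print(np.sqrt(c[3]+c[:3]@c[:3]))
# tab top, hung
w=tile(264,455,355,145); rep('tab top view',dep(t,*w))
t0=dict(np.load('pics/top0.npz'));s0=dict(np.load('pics/scene0.npz'))
vis=[]
for n,c,r in(('top',t,(175,215,240,275)),('scene',s,(172,200,245,262))):
    x0,y0,x1,y1=r; hsv=cv2.cvtColor(c['color'],cv2.COLOR_RGB2HSV)[y0:y1,x0:x1]
    m=cv2.inRange(hsv,(15,45,60),(40,255,255)); m=cv2.morphologyEx(m,cv2.MORPH_CLOSE,np.ones((5,5)))
    k=max(cv2.findContours(m,0,1)[0],key=cv2.contourArea); m2=np.zeros_like(m); cv2.drawContours(m2,[k],-1,255,-1)
    m2=cv2.morphologyEx(m2,cv2.MORPH_OPEN,cv2.getStructuringElement(2,(15,15)))
    k=max(cv2.findContours(m2,0,1)[0],key=cv2.contourArea); (cx,cy),R=cv2.minEnclosingCircle(k); b=cv2.boundingRect(k)
    print(n,cx+x0,cy+y0,R,b[0]+x0,b[1]+y0,b[2:])
    if n=='top':
        print('rim centre',onz(c,cx+x0,cy+y0,.074),'radius m',R*(1.33-.074)/534)
    else: # rim front/back/left/right on plane z=.074
        for uu,vv in((b[0],None),):pass
        L=onz(c,b[0]+x0,b[1]+y0+20,.074);print(onz(c,cx+x0,b[1]+y0,.074))
    Q=cloud(c); x,y,z=Q[...,0],Q[...,1],Q[...,2]
    mm=np.zeros(z.shape,bool); mm[y0:y1,x0:x1]=m2>0
    mm&=(z>.064)&(z<.085); print('rim cloud',mm.sum(),cv2.minEnclosingCircle(Q[mm][:,:2].astype(np.float32)) if mm.sum()>5 else '',np.median(z[mm]))
E
```

```text
ball [ 0.5077 -0.0498  0.04  ] ex 0.4846 ey -0.1593
depth top of ball [ 0.5064 -0.0467  0.0571] ex 0.4840 ey -0.1561
sphere top [ 0.5069 -0.0497  0.0446] ex 0.4839 ey -0.1591
0.015527784416055918
tab top view [ 0.4747 -0.0549  0.0743] ex 0.4513 ey -0.1571
top 208.5 244.0 24.824481964111328 184 220 (49, 48)
rim centre [0.505  0.4531 0.074 ] radius m 0.058388669188995934
rim cloud 258 ((0.5053160190582275, 0.4534760117530823), 0.059053413569927216) 0.07382717331971067
scene 224.0 219.5 12.093486785888672 215 208 (19, 24)
[0.5628 0.4479 0.074 ]
rim cloud 76 ((0.5353473424911499, 0.43012934923171997), 0.04152562841773033) 0.07142754873087714
```

Emit:
servo_tool(
  steps=[
    [50,0,0,0,-0.174],
    [50,0,0,0,-0.174],
    [50,0,0,0,-0.174],
    [50,0,0,0,-0.174],
    [50,0,0,0,-0.174],
    [50,0,0,0,-0.174],
    [50,0,0,0,-0.174],
    [50,0,0,0,-0.174],
    [50,0,0,0,-0.174],
    [50,0,0,0,0],
  ],
)

```text
t: 17.45
eef_pos: [0.3699, 0.0722, 0.2897]
tcp_rot: [-180.0, 0.0, 12.1]
ft_force: [-0.3, 0.8, 0.1]
opening: 0.0501
gripper_force: 0.0
```

Emit:
servo_tool(
  steps=[
    [50,20,30,0,0],
    [50,25,35,20,0],
    [50,25,35,35,0],
    [50,20,30,35,0],
    [50,18,22,30,0],
    [50,0,0,30,0],
    [50,0,0,0,0],
    [50,0,0,0,0],
  ],
)

```text
t: 18.45
eef_pos: [0.5083, -0.0527, 0.1412]
tcp_rot: [180.0, -0.1, 12.2]
ft_force: [0.1, -0.6, -0.4]
opening: 0.0502
gripper_force: 0.0
```

```bash
python3 - <<'E'
from h import *
p=arm.get_obs(); e=p['eef_pos'];a=np.radians(12.6);print(e,'ex',e[0]*np.cos(a)+e[1]*np.sin(a),'ey',-e[0]*np.sin(a)+e[1]*np.cos(a),p['tcp_rot'],p['joint_positions'])
E
```

```text
[ 0.5083 -0.0527  0.1412] ex 0.4845612399656381 ey -0.16227558822993104 [179.9572  -0.1045  12.2284] [ 11.7023  12.8449  -9.5481   0.0453 -67.5022  90.5088]
```

Emit:
servo_tool(
  steps=[
    [50,0,-2.5,35,0],
    [50,0,0,35,0],
    [50,0,0,25,0],
    [50,0,0,13,0],
    [50,0,0,6.5,0],
    [50,0,0,0,0],
  ],
)

```text
t: 19.2
eef_pos: [0.5079, -0.0497, 0.0264]
tcp_rot: [180.0, -0.1, 12.3]
ft_force: [0.6, 0.4, 0.5]
opening: 0.0499
gripper_force: 0.5
```

Emit:
servo_tool(
  steps=[
    [40,0,0,0,0],
    [30,0,0,0,0],
    [30,0,0,0,0],
    [30,0,0,0,0],
    [30,0,0,0,0],
  ],
)

```text
t: 19.82
eef_pos: [0.5081, -0.0498, 0.0265]
tcp_rot: [180.0, -0.1, 12.3]
ft_force: [-1.8, 1.6, 5.0]
opening: 0.0332
gripper_force: 59.2
```

Emit:
servo_tool(
  steps=[
    [30,0,0,-6,0],
    [30,0,0,-15,0],
    [30,0,0,-30,0],
    [30,0,0,-40,0],
    [30,0,0,-40,0],
    [30,0,0,-30,0],
    [30,0,0,0,0],
  ],
)

```text
t: 20.7
eef_pos: [0.5085, -0.0499, 0.1898]
tcp_rot: [180.0, -0.4, 12.3]
ft_force: [-0.6, 0.2, -1.6]
opening: 0.0331
gripper_force: 59.6
```

Emit:
servo_tool(
  steps=[
    [30,3,-49.2,0,0],
    [30,3,-49.2,0,0],
    [30,5,-49.2,0,0],
    [30,8,-49.2,0,0],
    [30,8,-49.2,0,0],
    [30,12,-49.2,0,0],
    [30,15,-49.2,0,0],
    [30,16,-49.2,0,0],
    [30,16,-49.2,0,0],
    [30,17.7,-49.2,0,0],
    [30,0,0,0,0],
    [30,0,0,0,0],
  ],
)

```text
t: 22.2
eef_pos: [0.5031, 0.4525, 0.1854]
tcp_rot: [179.9, 0.1, 12.3]
ft_force: [-0.5, -0.3, -0.3]
opening: 0.0329
gripper_force: 59.7
```

```bash
python3 - <<'E'
from h import *
p=arm.get_obs(); e=p['eef_pos'];print(p['tcp_rot'],p['opening']);a=np.radians(p['tcp_rot'][2]);d=np.array([.505,.453])-e[:2]
print(e,'tool x',d@[np.cos(a),np.sin(a)],'tool y',d@[np.sin(a),-np.cos(a)])
t=snap('top','pics/top7.png');s=snap('scene','pics/scene7.png')
a=cv2.imread('pics/top7.png');b=cv2.imread('pics/scene7.png')
z=lambda im,x,y:cv2.resize(im[y:y+130,x:x+100],None,fx=4,fy=4,interpolation=cv2.INTER_CUBIC)
cv2.imwrite('pics/m8.png',np.hstack([z(a,160,180),z(b,160,140)]))
E
```

```text
[179.9251   0.0845  12.3283] 0.03291927037489469
[0.5031 0.4525 0.1854] tool x 0.0020073685348922696 tool y -0.00010026076449197308
```

View pics/m8.png

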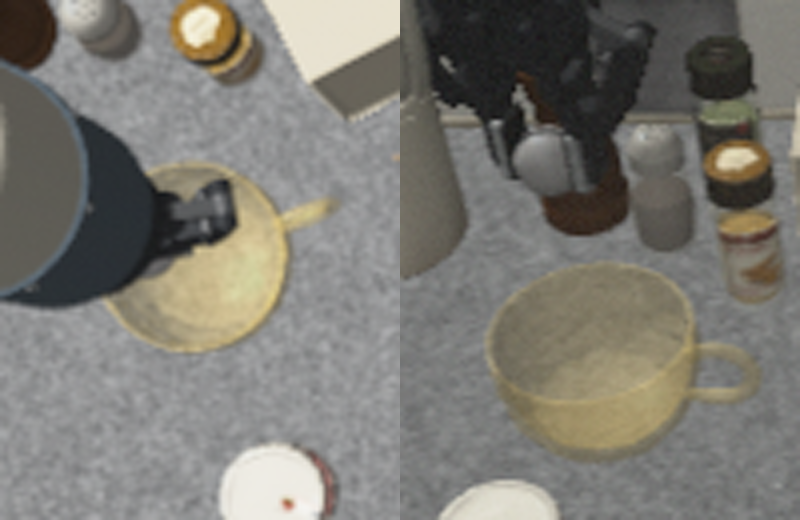

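The scene crop shows the ball held at (545,165), above the cup (592,355). I'll lower it into the bowl and release.

Emit:
servo_tool(
  steps=[
    [30,2,0,30,0],
    [30,0,0,35,0],
    [30,0,0,35,0],
    [30,0,0,20,0],
    [30,0,0,13,0],
    [30,0,0,0,0],
    [37,0,0,0,0],
    [42,0,0,0,0],
    [42,0,0,0,0],
    [42,0,0,0,0],
  ],
)

```text
t: 23.55
eef_pos: [0.5054, 0.4535, 0.0536]
tcp_rot: [-180.0, -0.0, 12.3]
ft_force: [-0.2, 1.2, -0.1]
opening: 0.0423
gripper_force: 0.0
```

Emit:
servo_tool(
  steps=[
    [42,0,0,-20,0],
    [42,0,0,-35,0],
    [42,0,0,-40,0],
    [42,0,0,-40,0],
    [42,-40,0,-20,0],
    [42,-50,0,0,0],
    [42,-50,0,0,0],
    [42,0,50,0,0],
    [42,0,50,0,0],
    [42,0,0,0,0],
  ],
)

```text
t: 24.8
eef_pos: [0.3901, 0.3235, 0.2093]
tcp_rot: [-180.0, -0.1, 12.2]
ft_force: [0.3, -0.4, -0.9]
opening: 0.0423
gripper_force: 0.0
```

```bash
python3 - <<'E'
from h import *
t=snap('top','pics/top8.png');s=snap('scene','pics/scene8.png')
a=cv2.imread('pics/top8.png');b=cv2.imread('pics/scene8.png')
z=lambda im,x,y,w,h:cv2.resize(im[y:y+h,x:x+w],(400,600),interpolation=cv2.INTER_CUBIC)
cv2.imwrite('pics/m9.png',np.hstack([cv2.resize(b[170:370,150:490],(680,400)),cv2.resize(a[200:320,170:230],(120,400))*0,])[:, :680])
im=np.vstack([cv2.resize(b[175:365,160:480],(640,380)),cv2.resize(a[180:290,170:490],(640,220))]); cv2.imwrite('pics/m9.png',im)
E
```

```text
(no output)
```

View pics/m9.png

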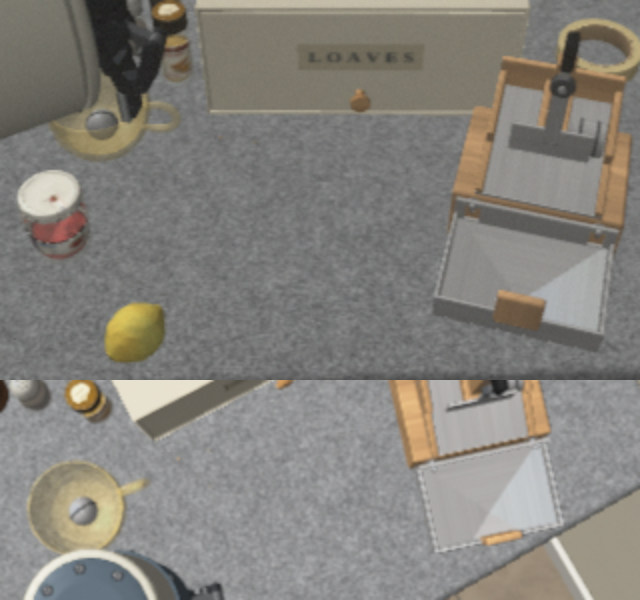

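The ball is in the cup at (82,510) in the top strip. The tray hangs, and the barrel, jar and lemon haven't moved.

```bash
python3 -c "
from workcell import arm; print(arm.close_job())"
```

```text
the job is handed in; nothing more can be done
None
```

The job is done and handed in at about 25 s of robot time: the tray hangs on both pins, the ball is in the amber cup, the barrel is still in the rack with the toggle upright, and the cup, jar and lemon are where they stood.

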